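# Continuity check of a calorimeter electrode head on the ignition tester

### The job

Check the firing circuit of the calorimeter's electrode head. First turn the tester's current knob fully anticlockwise to its end stop, so that the firing wire cannot blow; only then lift the head out of its ring stand, lower it upright into the tester's seat ring and press it down against the sprung contact until its flange is fully home on the ring. Finish while the gripper is still holding the head down there, firmly but without leaning hard on it, and leave everything else on the bench where it is.

Things in the scene. Friction and masses are not known exactly. Their poses are not given: they have to be found in the camera images.
- tester: The ignition tester, a grey instrument fixed to the bench, 90 x 190 mm (its x by y); origin under its centre, z up, meter face to -x. Its +y half is a housing 85 mm high with the black current knob on top (axis at y +50 mm). Its -y half is a platform 36 mm high; three pillars on it carry the aluminium seat ring (axis at y -52 mm), the sprung contact stands below the ring.
- current_knob (a joint): Turn of the current knob in rad: 0 is fully anticlockwise seen from above (the end stop, minimum current), growing clockwise to 4.71. It starts turned up by 0.7 to 1.35 rad, turns with a light friction of 0.04 N m and stays where it is left.
- current_knob_grip (a point): On the knob's axis at the height to grip. The knob is a black disc 40 mm in diameter with an upright bar across it, 38 mm long, 14 mm thick, 32 mm high; this point lies 7 mm below the bar's top and 23 mm above the disc's upper face. It turns with the knob: x axis along the bar, z axis up along the turning axis.
- electrode_head: The electrode head, loose, 0.45 to 0.65 kg, hanging upright in the ring stand. Round; origin on its axis at its lowest point, z up. From the bottom: electrode rods with wire loop, 24 mm across, 0 to 71 mm; spigot 54 mm in diameter to 75 mm; flange 66.6 mm in diameter, 75 to 87.5 mm; on top a terminal post to grip, 19 mm in diameter, 87.5 to 112 mm.
- head_flange (a point): Centre of the underside of the head's flange, on the head's axis, 75 mm above its origin; z axis up along the head.
- stand: The ring stand, loose, 0.38 kg, 84 mm in diameter and 125 mm high; origin at the centre of its underside. A ring with a 60 mm hole on three thin rods; the head's flange rests on the ring, 125 mm up, and the head lifts straight out. It must be left standing.
- seat_ring: The tester's seat ring: flat, with a hole 60 mm in diameter, the hard stop for the head's flange; round it a raised lip, a cone from 71 mm at the seat to 81 mm in diameter 9 mm above it, leads the flange to the middle. Outside 87 mm in diameter. Origin on the axis 5 mm below the seat face.
- seat_centre (a point): Centre of the seat, on the axis of the ring, level with the flat face on which the flange comes to rest, 122 mm above the worktop; z axis up.
- tweezers: Bystander: steel tweezers lying behind the tester, 16 x 127 x 8 mm.
- crucible: Bystander: small metal crucible, 25 mm in diameter, 16 mm high, behind the ring stand.
- punch: Bystander: steel die punch standing on its flange, 27 mm in diameter, 52 mm high.
- timer: Bystander: small bench timer, 62 x 66 x 23 mm.
- ring_tin: Bystander: flat round tin, 66 mm in diameter, 21 mm high.
- spanner: Bystander: open spanner lying flat, 31 x 159 x 9 mm.
- pin_top (a point): Centre of the top of the sprung contact, a brass button 23 mm in diameter on the seat's axis, at rest 67 mm below the seat face; moves straight down. Its spring pushes up with 9 N at rest and 0.5 N more per mm, so the head's weight does not sink it: the head stands 8 mm proud until pressed home (13 N there) and springs up if let go.
- contact_pin (a joint): Travel of the sprung contact in m: 0 at rest, 0.008 when the head is fully home on the seat, 0.012 at the end of its own travel (not reached).
There are look-alikes about, which are no part of the job. What is shaped like the electrode_head but green or orange is not meant.

How it is judged:
By the outcome, as a careful person would: the job done as asked, in the order asked, and still so for the second after the job is handed in, while the arm keeps its last pose, push and grip.
It also fails if it takes over 64 s, if anything falls off the work surface, if the arm or the gripper's body presses on something with over 40 N, if the wrist force passes 120 N, or if a joint passes its speed limit or range.

### The arm

A 6-joint arm with a two-finger parallel gripper is mounted at the origin on a cart in front of the work surface, level with it; the furniture and walls round the work are solid. World frame = base frame: x ahead of the robot, y to its left, z up, the work surface at z = 0. Lengths are in m, angles in rad, forces in N, time in s.
With the tool pointing down it reaches from about 0.35 to 0.925 m from the base axis. Payload 6.4 kg.
Tool frame: the origin (TCP) lies at the very end of the fingers, on their centre line; the grasp point (between the pads) lies 19 mm behind it; z points along the fingers, x is the direction in which the jaws open and shut, and the axes are right-handed (so a half turn about z gives the same grasp; the last joint's range is limited). The gripper opens to 94 mm and grips with 3 to 60 N. Pads are 16 mm wide; open, the fingers measure 119 mm over their backs; the gripper's body (75 mm by 177 mm) begins 78 mm behind the grasp point.
Start: joints at [1.131, 0.245, 1.558, -0, 1.339, -0.174], TCP at [0.171, 0.627, 0.205] pointing down, gripper open.
Joint ranges: [-3.13, 3.13], [-1.02, 2.26], [0.13, 2.54], [-0.95, 4.09], [0.21, 2.88], [-2.74, 2.74]. Speed limits (rad/s): [2.57, 2.57, 3.14, 3.14, 3.14, 3.14].

### API

Orientations are given as a unit quaternion [x, y, z, w].
In Python, from cell import robot gives the robot as it stands.
- The arm moves only by the tool step_arm, never from a script. Its argument "increments" is a list that holds one entry, the list of rows, each a list of 7 numbers: the shift along the tool's x, y, z in m, then the turn, a rotation vector about the tool's x, y, z in degrees, then the opening in per cent of the stroke, from 0 (shut) to 100 (fully open). In form: [[[x, y, z, wx, wy, wz, gripper], ...]]. A call has 1 to 5 rows; each row shifts and turns the commanded pose from where the row before left it, along the tool's axes as they then stand; what a row does not reach is not made up. A row lasts 1/12 s, in which the tool goes at most 41.7 mm and 7.16 degrees, less where a joint would pass 70% of its speed; a pose out of reach is approached as far as the arm can. A call with a gripper value outside its range is refused whole. The fingers move at their own pace and stop on an object; "force" is the grip in N (left out, the last holds). Time passes only in rows, so rows that do not move let the fingers close. It gives the time, the measured TCP pose, the force and the opening at its end, in the units of the state.
- robot.read_state(): the state, without advancing time (a new reading comes with each control period).
- robot.grab_frame(name): name is "scene" or "top"; returns a dict with "frame" (400x640x3 uint8, red, green, blue), "depth" (400x640 float32, m along the optical axis (not along the pixel's ray), 0 where there is no reading), "fov_y" (degrees; the focal length in pixels is half the picture's height over the tangent of half this angle, whatever the lens; pixels are square), "cx", "cy" (the principal point, pixels), "k1" (the pictures are not rectified: a ray, as slopes to the right and down, at radius r is drawn at 1 + k1 r^2 times it, then the intrinsics apply), "rvec" (rotation vector, rad) and "tvec" (3), from world to camera coordinates, as OpenCV has them. Camera axes: x right, y down, z forward; pixel columns grow to the right and rows downward; lengths in m; the calibration is good to about 2 mm. A picture is of the moment at which its call begins.
- robot.job_done(): hands the job in, once; it reports no verdict.
The state is a dict: "t": time; "joint_positions": joint angles; "joint_velocities": joint speeds; "joint_efforts": joint torques, N m; "tcp_pos": TCP position; "tcp_rot": TCP orientation; "wrist_force": force on the tool from outside, world axes, zero at the start; "torque": the same for the moment, N m; "gripper_width": finger opening in m.
Only numpy, scipy, OpenCV 4.12 (cv2) and the standard library are available. Lean on these libraries where they do the work, as an engineer would, in place of code of your own. Each camera call takes 0.05 s, during which the arm holds its last target.

## Working session

There is one attempt and no reset: what is moved stays moved. The work goes in short steps, Python scripts to look and compute and a tool call to move; the robot and the scene stay as the last step left them, time stands still between calls to the robot, and variables do not carry over. Pictures are saved under pics/ and viewed, and the job is handed in when it is done.

Besides the shell and the picture viewer there is one more tool, called after ">>>" as name(argument=value, ...), one argument or row to a line, values as JSON. step_arm: Moves the arm, as the interface text tells. Its arguments: {"type":"object","properties":{"increments":{"type":"array"},"force":{"type":"number"}},"required":["increments"]}

```bash
ls; mkdir -p pics
cat > h.py <<'E'
import numpy as np, cv2
from cell import robot
from scipy.spatial.transform import Rotation as R
def grab(n):
    f=robot.grab_frame(n); np.savez('%s.npz'%n,**f); return f
def load(n): 
    return dict(np.load('%s.npz'%n))
def K(f):
    F=200/np.tan(np.radians(float(f['fov_y']))/2)
    return np.array([[F,0,float(f['cx'])],[0,F,float(f['cy'])],[0,0,1]]),np.array([float(f['k1']),0,0,0.])
def ray(f,uv):
    k,d=K(f); p=cv2.undistortPoints(np.array(uv,float).reshape(-1,1,2),k,d).reshape(-1,2)
    return np.c_[p,np.ones(len(p))]
def world(f,c):
    r=cv2.Rodrigues(np.array(f['rvec'],float).reshape(3,1))[0]; return (c-np.array(f['tvec'],float).reshape(1,3))@r
def pts(f,uv):
    uv=np.array(uv); D=np.array([f['depth'][int(v),int(u)] for u,v in uv]); return world(f,ray(f,uv)*D[:,None])
def onz(f,uv,z):
    o=world(f,np.zeros((1,3))); w=world(f,ray(f,uv)); d=w-o; return o+d*((z-o[:,2:])/d[:,2:])
def proj(f,P):
    k,d=K(f); return cv2.projectPoints(np.array(P,float).reshape(-1,1,3),np.array(f['rvec'],float),np.array(f['tvec'],float),k,d)[0].reshape(-1,2)
def cloud(f):
    v,u=np.mgrid[0:400,0:640]; uv=np.c_[u.ravel(),v.ravel()]; D=f['depth'].ravel()
    return world(f,ray(f,uv)*D[:,None]).reshape(400,640,3)
def save(f,name,box=None,s=1):
    im=np.array(f['frame'])[:,:,::-1]
    if box: im=im[box[1]:box[3],box[0]:box[2]]
    cv2.imwrite('pics/'+name,cv2.resize(im,None,fx=s,fy=s,interpolation=cv2.INTER_CUBIC))
E
python3 - <<'E'
from h import *
for n in ('scene','top'):
    f=grab(n); save(f,n+'1.png'); print(n,f['fov_y'],f['cx'],f['cy'],f['k1'],world(f,np.zeros((1,3))))
print(robot.read_state())
E
```

```text
pics
scene 50.99948102272553 325.3940338388648 196.3053659402617 0.03355675855827258 [[-0.09236357 -0.6695228   0.77695005]]
top 57.95511139593649 324.2451245935548 199.23521889829632 -0.02992568803497123 [[ 0.40437004 -0.21149298  1.20318235]]
{'t': 0.1, 'joint_positions': array([ 1.13092465e+00,  2.45755469e-01,  1.55886773e+00, -2.73003442e-07,
        1.33869569e+00, -1.74117193e-01]), 'joint_velocities': array([ 0.00146258, -0.00085233, -0.0028455 , -0.00048907, -0.00023045,
        0.00097498]), 'joint_efforts': array([ 9.60955949e-04, -4.16910160e+01, -3.15528738e+01,  6.87931431e-02,
        3.08715762e-02, -2.67193064e-05]), 'tcp_pos': array([0.17048907, 0.62669063, 0.20446147]), 'tcp_rot': array([ 7.94555329e-01,  6.07191143e-01, -7.66155710e-04,  3.97465404e-04]), 'wrist_force': array([-0.34179893,  0.1724968 , -0.61855488]), 'torque': array([ 0.05361449, -0.00386724, -0.03329238]), 'gripper_width': 0.0938874025776758}
```

View pics/scene1.png

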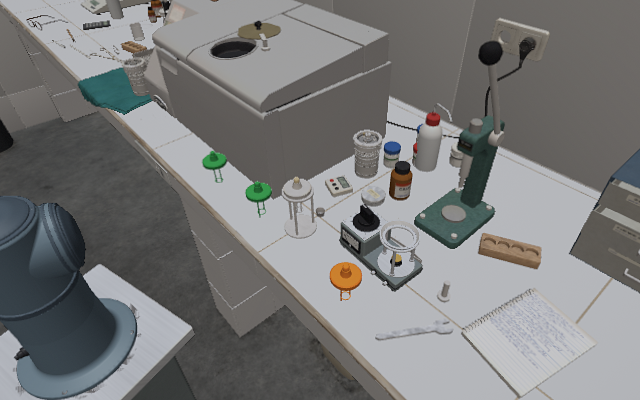

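View pics/top1.png

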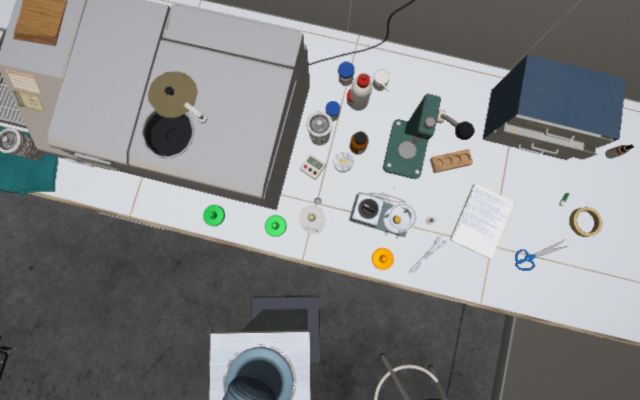

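The head that fits is the uncoloured grey one in the ring stand (top 312,218; scene 297,190). The green ones (214,215 and 276,226 in top) and the orange one (383,259) are look-alikes. Next I'll take enlarged crops.

Run:
```python
from h import *
f=load('top'); save(f,'top_c.png',(285,150,445,270),5)
g=load('scene'); save(g,'scene_c.png',(270,160,430,300),5)
print(proj(f,[[0,0,0],[.17,.627,.2]]))
```

```text
[[258.75392863 381.25429927]
 [ 16.73187272 342.65149865]]
```

View pics/top_c.png

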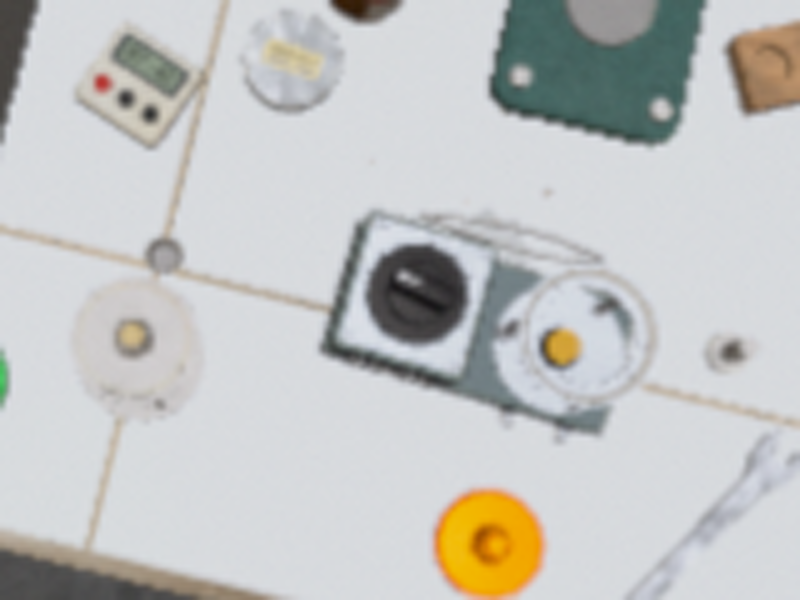

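View pics/scene_c.png

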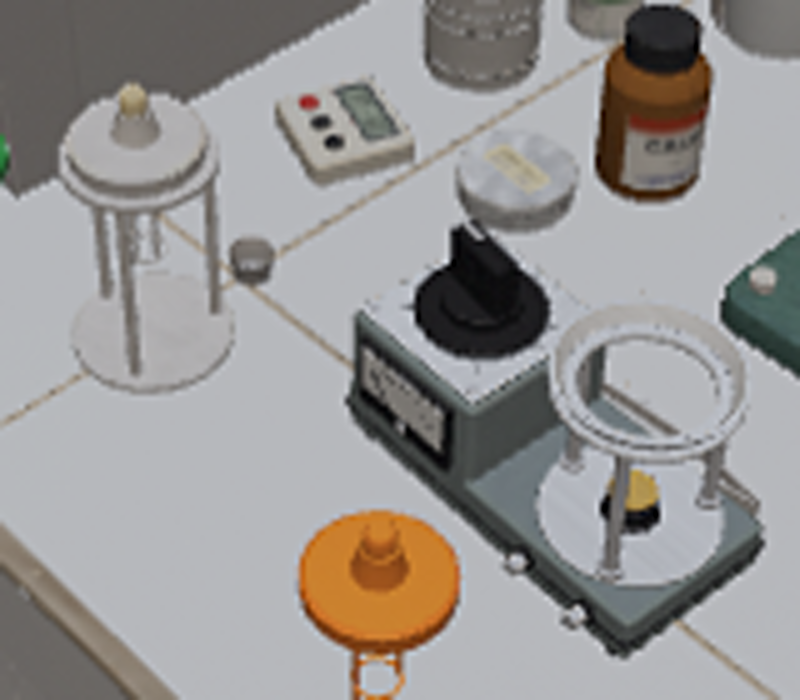

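The crops confirm the target. The grey-white head with a pale tip sits in its stand: post at top crop (133,337), scene crop (132,100). The seat ring is at top crop (590,335). The knob bar runs from top crop (395,270) to (450,305), with a white index mark at the upper-left end. Next I'll measure with depth.

Run:
```python
from h import *
np.set_printoptions(precision=4,suppress=True)
f=load('top'); g=load('scene')
def px(b,s,x): return [(b[0]+(x[0]+.5)/s-.5, b[1]+(x[1]+.5)/s-.5)]
T=(285,150);S=(270,160)
print('post top',onz(f,px(T,5,(132,335)),.162),onz(g,px(S,5,(132,92)),.162))
print('disc edge centre top',onz(f,px(T,5,(134,347)),.1375))
print('ring lip',onz(f,px(T,5,(590,336)),.131),onz(g,px(S,5,(649,375)),.131))
print('pin',onz(f,px(T,5,(562,347)),.055), pts(f,np.round(px(T,5,(562,347)))))
for n,q in (('top',f),('scene',g)):
    C=cloud(q); 
    for name,c,rad in (('knob',onz(f,px(T,5,(416,294)),.1)[0],.03),('ring',onz(f,px(T,5,(590,336)),.131)[0],.05),('head',onz(f,px(T,5,(134,347)),.1375)[0],.045)):
        m=(np.hypot(C[...,0]-c[0],C[...,1]-c[1])<rad)&(C[...,2]>.02)&(C[...,2]<.25)
        P=C[m]; h,e=np.histogram(P[:,2],np.arange(.02,.2,.004))
        print(n,name,c,[(round(a,3),b) for a,b in zip(e,h) if b>2])
```

```text
post top [[ 0.5043 -0.1778  0.162 ]] [[ 0.5037 -0.1778  0.162 ]]
disc edge centre top [[ 0.4995 -0.1781  0.1375]]
ring lip [[ 0.5016 -0.4501  0.131 ]] [[ 0.4972 -0.4514  0.131 ]]
pin [[ 0.5018 -0.4487  0.055 ]] [[ 0.5017 -0.4484  0.0563]]
top knob [ 0.5323 -0.3509  0.1   ] [(np.float64(0.084), np.int64(8)), (np.float64(0.088), np.int64(63)), (np.float64(0.092), np.int64(89)), (np.float64(0.096), np.int64(35)), (np.float64(0.1), np.int64(25)), (np.float64(0.104), np.int64(7)), (np.float64(0.108), np.int64(3)), (np.float64(0.112), np.int64(4)), (np.float64(0.12), np.int64(4)), (np.float64(0.124), np.int64(11)), (np.float64(0.128), np.int64(41)), (np.float64(0.132), np.int64(5))]
top ring [ 0.5016 -0.4501  0.131 ] [(np.float64(0.024), np.int64(4)), (np.float64(0.028), np.int64(11)), (np.float64(0.032), np.int64(95)), (np.float64(0.036), np.int64(237)), (np.float64(0.04), np.int64(116)), (np.float64(0.044), np.int64(13)), (np.float64(0.048), np.int64(5)), (np.float64(0.052), np.int64(17)), (np.float64(0.056), np.int64(22)), (np.float64(0.06), np.int64(3)), (np.float64(0.08), np.int64(4))
[... 2592 characters left out ...]
p.int64(6)), (np.float64(0.08), np.int64(6)), (np.float64(0.084), np.int64(7)), (np.float64(0.088), np.int64(6)), (np.float64(0.092), np.int64(3)), (np.float64(0.096), np.int64(4)), (np.float64(0.1), np.int64(4)), (np.float64(0.104), np.int64(3)), (np.float64(0.108), np.int64(5)), (np.float64(0.116), np.int64(13)), (np.float64(0.12), np.int64(116)), (np.float64(0.124), np.int64(56)), (np.float64(0.128), np.int64(34)), (np.float64(0.132), np.int64(201)), (np.float64(0.136), np.int64(131)), (np.float64(0.14), np.int64(17)), (np.float64(0.144), np.int64(13)), (np.float64(0.148), np.int64(15)), (np.float64(0.152), np.int64(8)), (np.float64(0.156), np.int64(13)), (np.float64(0.16), np.int64(12))]
```

```bash
cat >> h.py <<'E'
def over(f,name,box,s,circs,lines=()):
    im=cv2.resize(np.array(f['frame'])[box[1]:box[3],box[0]:box[2],::-1],None,fx=s,fy=s,interpolation=cv2.INTER_CUBIC)
    t=np.linspace(0,2*np.pi,73)
    def dr(P,c):
        q=(proj(f,P)-np.array(box[:2])+.5)*s-.5
        cv2.polylines(im,[np.round(q*8).astype(np.int32).reshape(-1,1,2)],False,c,1,cv2.LINE_AA,3)
    for (x,y,z,r,c) in circs: dr(np.c_[x+r*np.cos(t),y+r*np.sin(t),z+0*t],c)
    for P,c in lines: dr(P,c)
    return im
def fitcirc(P):
    from scipy.optimize import least_squares
    return least_squares(lambda p:np.hypot(P[:,0]-p[0],P[:,1]-p[1])-p[2],[*P[:,:2].mean(0),.04],loss='soft_l1',f_scale=.001).x
E
python3 - <<'E'
from h import *
np.set_printoptions(precision=4,suppress=True)
f=load('top'); g=load('scene')
for n,q in (('top',f),('scene',g)):
    C=cloud(q)
    c=(.5016,-.4505); m=(np.hypot(C[...,0]-c[0],C[...,1]-c[1])<.055)&(C[...,2]>.112)&(C[...,2]<.14)
    print(n,'ring',fitcirc(C[m]),C[m].mean(0))
    c=(.532,-.351); m=(np.hypot(C[...,0]-c[0],C[...,1]-c[1])<.035)&(C[...,2]>.122)&(C[...,2]<.14)
    P=C[m]; u,s,v=np.linalg.svd(P[:,:2]-P[:,:2].mean(0),full_matrices=False)
    r=cv2.minAreaRect((P[:,:2]*1000).astype(np.float32))
    print(n,'bar',P.mean(0),v[0],np.degrees(np.arctan2(v[0,1],v[0,0])),s,r)
    c=(.502,-.178); m=(np.hypot(C[...,0]-c[0],C[...,1]-c[1])<.05)&(C[...,2]>.15)&(C[...,2]<.175)
    print(n,'post',np.median(C[m],0))
a=(0,0,255);b=(255,0,0);k=(0,160,0)
cs=[(.5,-.4505,.131,.0435,a),(.5,-.4505,.122,.03,b),(.5035,-.178,.1375,.0333,a),(.5035,-.178,.125,.042,b),(.5035,-.178,.162,.0095,k)]
im=np.vstack([np.hstack([over(q,'',bx,4,cs) for bx in bs]) for q,bs in ((f,((375,190,425,240),(290,190,340,240))),(g,((375,215,425,265),(272,170,322,220))))])
cv2.imwrite('pics/ov1.png',cv2.resize(im,None,fx=1.45,fy=1.45))
E
```

```text
top ring [ 0.5017 -0.4509  0.0372] [ 0.5023 -0.4536  0.1259]
top bar [ 0.5325 -0.353   0.1295] [0.4437 0.8962] 63.65772565068673 [0.0841 0.0324] ((532.4288330078125, -353.2089538574219), (36.56089782714844, 14.340617179870605), 66.27149963378906)
top post [ 0.5029 -0.1779  0.1615]
scene ring [ 0.4999 -0.4502  0.0386] [ 0.5048 -0.4489  0.1233]
scene bar [ 0.5308 -0.354   0.127 ] [0.428  0.9038] 64.66213923237909 [0.1096 0.0424] ((531.8511352539062, -353.9134216308594), (35.885963439941406, 15.947925567626953), 65.34890747070312)
scene post [ 0.5013 -0.1805  0.157 ]
```

View pics/ov1.png

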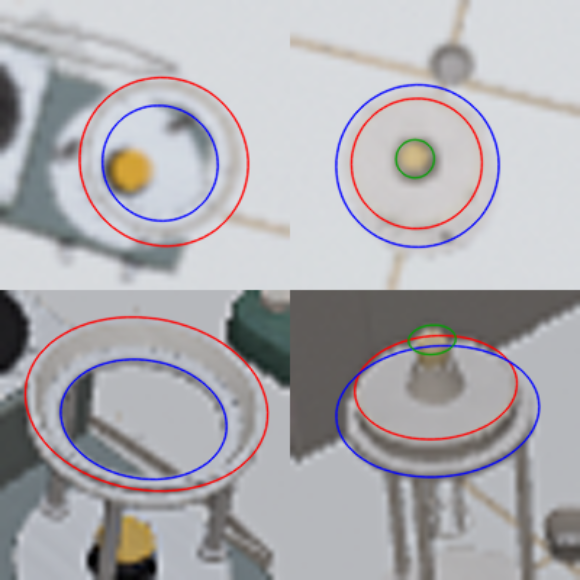

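Run:
```python
from h import *
np.set_printoptions(precision=3,suppress=True)
A=np.array([.17,.627]);B=np.array([.532,-.3535]);d=B-A;L=np.hypot(*d);d/=L
P=np.vstack([cloud(load(n)).reshape(-1,3) for n in ('top','scene')])
P=P[np.isfinite(P).all(1)]
s=(P[:,:2]-A)@d; w=(P[:,:2]-A)@np.array([-d[1],d[0]])
for a in np.arange(-.05,L+.1,.05):
    m=(s>=a)&(s<a+.05)&(P[:,2]<1)
    print(round(a,2),A+d*a,[round(float(np.percentile(P[m&(w>lo)&(w<lo+.05),2],99)),3) if (m&(w>lo)&(w<lo+.05)).sum()>3 else None for lo in (-.15,-.1,-.05,0,.05,.1,.15,.2)])
```

```text
-0.05 [0.153 0.674] [-0.848, -0.845, -0.849, 0.209, -0.847, -0.846, -0.843, -0.848]
0.0 [0.17  0.627] [-0.847, 0.314, 0.273, -0.849, -0.845, -0.848, -0.844, -0.847]
0.05 [0.187 0.58 ] [-0.848, 0.345, 0.347, -0.849, -0.845, -0.846, -0.847, -0.849]
0.1 [0.205 0.533] [-0.848, -0.846, -0.848, -0.847, -0.849, -0.845, -0.847, -0.848]
0.15 [0.222 0.486] [-0.849, -0.848, -0.846, -0.849, -0.849, -0.845, -0.85, -0.85]
0.2 [0.239 0.439] [-0.846, -0.848, -0.847, -0.844, -0.847, -0.848, -0.849, -0.849]
0.25 [0.257 0.392] [-0.847, -0.842, -0.848, -0.846, -0.844, -0.847, -0.849, -0.852]
0.3 [0.274 0.346] [-0.846, -0.844, -0.85, -0.848, -0.851, -0.848, -0.852, 0.002]
0.35 [0.291 0.299] [-0.848, -0.849, -0.849, -0.851, -0.847, -0.847, -0.003, 0.004]
0.4 [0.309 0.252] [-0.848, -0.85, -0.848, -0.848, -0.853, -0.854, 0.003, 0.004]
0.45 [0.326 0.205] [-0.851, -0.851, -0.849, -0.85, -0.85, 0.002, 0.003, 0.005]
0.5 [0.343 0.158] [-0.848, -0.847, -0.848, -0.849, 0.001, 0.004, 0.003, 0.006]
0.55 [0.36  0.111] [-0.849, -0.849, -0.848, -0.847, 0.004, 0.095, 0.113, 0.308]
0.6 [0.378 0.064] [-0.85, -0.849, -0.851, 0.003, 0.004, 0.09, 0.298, 0.322]
0.65 [0.395 0.017] [-0.849, -0.849, 0.002, 0.004, 0.005, 0.005, 0.317, 0.326]
0.7 [ 0.412 -0.03 ] [-0.85, -0.002, 0.004, 0.091, 0.091, 0.312, 0.324, 0.328]
0.75 [ 0.43  -0.077] [-0.851, 0.004, 0.005, 0.098, 0.113, 0.32, 0.327, 0.33]
0.8 [ 0.447 -0.123] [0.003, 0.004, 0.004, 0.14, 0.135, 0.007, 0.327, 0.332]
0.85 [ 0.464 -0.17 ] [0.004, 0.004, 0.126, 0.163, 0.141, 0.005, 0.006, 0.332]
0.9 [ 0.482 -0.217] [0.004, 0.005, 0.004, 0.136, 0.124, 0.012, 0.026, 0.026]
0.95 [ 0.499 -0.264] [0.006, 0.004, 0.087, 0.083, 0.004, 0.005, 0.024, 0.025]
1.0 [ 0.516 -0.311] [0.093, 0.085, 0.129, 0.131, 0.085, 0.018, 0.026, 0.025]
1.05 [ 0.534 -0.358] [0.088, 0.131, 0.131, 0.103, 0.007, 0.006, 0.076, 0.106]
1.1 [ 0.551 -0.405] [0.131, 0.13, 0.132, 0.078, 0.005, 0.005, 0.099, 0.107]
```

```bash
cat >> h.py <<'E'
def plan(target,yaw,n,start=None):
    """rows (tool frame) from start (pos,yaw deg) to target with n rows"""
    s=robot.read_state(); p=np.array(s['tcp_pos']); x=R.from_quat(s['tcp_rot']).as_matrix()
    y0=np.degrees(np.arctan2(x[1,0],x[0,0]))
    if start: p,y0=np.array(start[0]),start[1]
    dy=yaw-y0; d=(np.array(target)-p)/n; rows=[]
    for i in range(n):
        a=np.radians(y0+dy*i/n); 
        rows.append([round(float(v),4) for v in (d[0]*np.cos(a)+d[1]*np.sin(a),d[0]*np.sin(a)-d[1]*np.cos(a),-d[2])]+[0,0,round(-dy/n,2)])
    print('tilt z',x[:,2].round(4),'yaw',round(y0,2),'pos',p.round(4))
    for r in rows: print(r)
E
python3 - <<'E'
from h import *
plan([.345,.1,.22],-25,15)
E
```

```text
tilt z [-7.0e-04 -1.6e-03 -1.0e+00] yaw 74.77 pos [0.1705 0.6267 0.2045]
[-0.0308, 0.0204, -0.001, 0, 0, np.float64(6.65)]
[-0.0282, 0.0239, -0.001, 0, 0, np.float64(6.65)]
[-0.0253, 0.027, -0.001, 0, 0, np.float64(6.65)]
[-0.022, 0.0297, -0.001, 0, 0, np.float64(6.65)]
[-0.0184, 0.0321, -0.001, 0, 0, np.float64(6.65)]
[-0.0146, 0.034, -0.001, 0, 0, np.float64(6.65)]
[-0.0105, 0.0355, -0.001, 0, 0, np.float64(6.65)]
[-0.0063, 0.0364, -0.001, 0, 0, np.float64(6.65)]
[-0.0021, 0.0369, -0.001, 0, 0, np.float64(6.65)]
[0.0022, 0.0369, -0.001, 0, 0, np.float64(6.65)]
[0.0065, 0.0364, -0.001, 0, 0, np.float64(6.65)]
[0.0106, 0.0354, -0.001, 0, 0, np.float64(6.65)]
[0.0147, 0.034, -0.001, 0, 0, np.float64(6.65)]
[0.0185, 0.032, -0.001, 0, 0, np.float64(6.65)]
[0.0221, 0.0297, -0.001, 0, 0, np.float64(6.65)]
```

>>> step_arm(
  increments=[
    [[-0.031, 0.02, -0.001, 0, 0, 6.65, 40], [-0.028, 0.024, -0.001, 0, 0, 6.65, 40], [-0.025, 0.027, -0.001, 0, 0, 6.65, 40], [-0.022, 0.03, -0.001, 0, 0, 6.65, 40], [-0.018, 0.032, -0.001, 0, 0, 6.65, 40]],
  ],
  force=30,
)

```text
t: 0.52
tcp_pos: [0.2291, 0.4503, 0.2098]
tcp_rot: [0.936, 0.352, -0.0, 0.0]
wrist_force: [0.8, 0.0, 0.7]
gripper_width: 0.0642
```

>>> step_arm(
  increments=[
    [[-0.015, 0.034, -0.001, 0, 0, 6.65, 40], [-0.0105, 0.0355, -0.001, 0, 0, 6.65, 40], [-0.006, 0.036, -0.001, 0, 0, 6.65, 40], [-0.002, 0.037, -0.001, 0, 0, 6.65, 40], [0.002, 0.037, -0.001, 0, 0, 6.65, 40]],
  ],
)

```text
t: 0.93
tcp_pos: [0.2869, 0.2751, 0.2151]
tcp_rot: [0.998, 0.07, -0.0, 0.0]
wrist_force: [0.7, -0.2, -1.0]
gripper_width: 0.0378
```

>>> step_arm(
  increments=[
    [[0.0065, 0.036, -0.001, 0, 0, 6.65, 40], [0.0105, 0.0355, -0.001, 0, 0, 6.65, 40], [0.015, 0.034, -0.001, 0, 0, 6.65, 40], [0.0185, 0.032, -0.001, 0, 0, 6.65, 40], [0.022, 0.03, -0.001, 0, 0, 6.65, 40]],
  ],
)

```text
t: 1.35
tcp_pos: [0.3452, 0.0995, 0.2204]
tcp_rot: [0.976, -0.219, 0.0, -0.0]
wrist_force: [1.0, -0.6, 0.1]
gripper_width: 0.0378
```

Run:
```python
from h import *
print(robot.read_state()['joint_positions'].round(2))
plan([.40,-.20,.22],-25,8)
plan([.532,-.3535,.20],-25,6,([.40,-.20,.22],-25))
```

```text
[-0.04 -0.54  2.23  0.    1.45  0.4 ]
tilt z [ 6.e-04  1.e-04 -1.e+00] yaw -25.29 pos [0.3452 0.0995 0.2204]
[0.0222, 0.0309, 0.0, 0, 0, np.float64(-0.04)]
[0.0222, 0.0309, 0.0, 0, 0, np.float64(-0.04)]
[0.0222, 0.031, 0.0, 0, 0, np.float64(-0.04)]
[0.0221, 0.031, 0.0, 0, 0, np.float64(-0.04)]
[0.0221, 0.031, 0.0, 0, 0, np.float64(-0.04)]
[0.0221, 0.031, 0.0, 0, 0, np.float64(-0.04)]
[0.0221, 0.031, 0.0, 0, 0, np.float64(-0.04)]
[0.0221, 0.031, 0.0, 0, 0, np.float64(-0.04)]
tilt z [ 6.e-04  1.e-04 -1.e+00] yaw -25 pos [ 0.4  -0.2   0.22]
[0.0308, 0.0139, 0.0033, 0, 0, 0.0]
[0.0308, 0.0139, 0.0033, 0, 0, 0.0]
[0.0308, 0.0139, 0.0033, 0, 0, 0.0]
[0.0308, 0.0139, 0.0033, 0, 0, 0.0]
[0.0308, 0.0139, 0.0033, 0, 0, 0.0]
[0.0308, 0.0139, 0.0033, 0, 0, 0.0]
```

>>> step_arm(
  increments=[
    [[0.022, 0.031, 0, 0, 0, 0, 40], [0.022, 0.031, 0, 0, 0, 0, 40], [0.022, 0.031, 0, 0, 0, 0, 40], [0.022, 0.031, 0, 0, 0, 0, 40], [0.022, 0.031, 0, 0, 0, 0, 40]],
  ],
)

```text
t: 1.77
tcp_pos: [0.3792, -0.0877, 0.2203]
tcp_rot: [0.976, -0.217, 0.0, -0.0]
wrist_force: [0.9, 0.4, 0.6]
gripper_width: 0.0377
```

>>> step_arm(
  increments=[
    [[0.022, 0.031, 0, 0, 0, 0, 40], [0.022, 0.031, 0, 0, 0, 0, 40], [0.022, 0.031, 0, 0, 0, 0, 40], [0.031, 0.014, 0.003, 0, 0, 0, 40], [0.031, 0.014, 0.003, 0, 0, 0, 40]],
  ],
)

```text
t: 2.18
tcp_pos: [0.4445, -0.2516, 0.214]
tcp_rot: [0.976, -0.217, -0.0, -0.0]
wrist_force: [0.2, -0.1, 0.1]
gripper_width: 0.0374
```

>>> step_arm(
  increments=[
    [[0.031, 0.014, 0.003, 0, 0, 0, 40], [0.031, 0.014, 0.003, 0, 0, 0, 40], [0.031, 0.014, 0.003, 0, 0, 0, 40], [0.031, 0.014, 0.003, 0, 0, 0, 40], [0, 0, 0, 0, 0, 0, 40]],
  ],
)

```text
t: 2.6
tcp_pos: [0.5346, -0.3558, 0.1992]
tcp_rot: [0.976, -0.217, -0.001, -0.001]
wrist_force: [0.6, 0.1, -0.7]
gripper_width: 0.0378
```

Run:
```python
from h import *
print(robot.read_state()['joint_positions'].round(2))
plan([.532,-.3535,.104],-25,4)
g=grab('scene'); save(g,'sc2.png',(250,100,450,300),3); f=grab('top'); save(f,'tp2.png',(285,130,445,270),4)
```

```text
[-0.76  0.23  1.58 -0.    1.33 -0.33]
tilt z [-0.0021  0.0016 -1.    ] yaw -25.08 pos [ 0.5346 -0.3558  0.1992]
[-0.0008, -0.0002, 0.0238, 0, 0, np.float64(-0.02)]
[-0.0008, -0.0002, 0.0238, 0, 0, np.float64(-0.02)]
[-0.0008, -0.0002, 0.0238, 0, 0, np.float64(-0.02)]
[-0.0008, -0.0002, 0.0238, 0, 0, np.float64(-0.02)]
```

View pics/sc2.png

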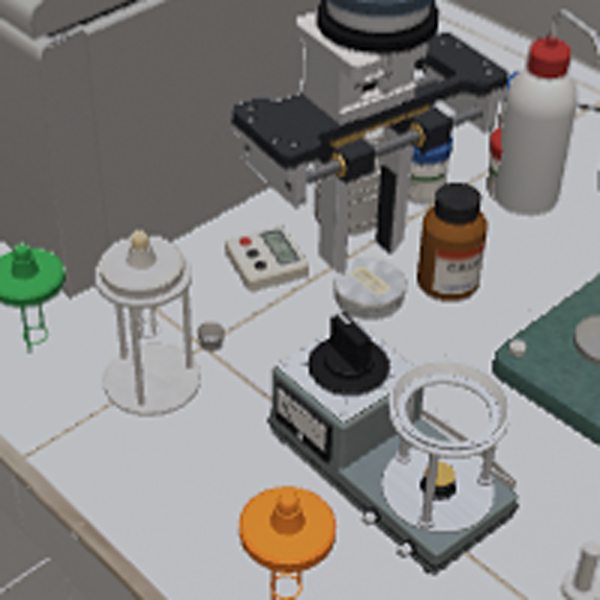

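The open jaws are above the knob (crop 350,250), one on each side of the bar at (350,345). Descending.

>>> step_arm(
  increments=[
    [[-0.001, 0, 0.025, 0, 0, 0, 40], [-0.001, 0, 0.025, 0, 0, 0, 40], [-0.001, 0, 0.025, 0, 0, 0, 40], [0, 0, 0.018, 0, 0, 0, 40], [0, 0, 0, 0, 0, 0, 40]],
  ],
)

```text
t: 3.12
tcp_pos: [0.5276, -0.348, 0.1053]
tcp_rot: [0.976, -0.216, -0.003, -0.002]
wrist_force: [-0.6, 0.6, -0.4]
gripper_width: 0.0375
```

Run:
```python
from h import *
s=robot.read_state(); print(s['tcp_pos'],s['wrist_force'],s['torque'])
g=grab('scene'); save(g,'sc3.png',(310,140,450,280),5)
```

```text
[ 0.52757214 -0.34804429  0.10534595] [-0.6041373   0.58605808 -0.39399329] [-0.07190813  0.11048592 -0.02629565]
```

View pics/sc3.png

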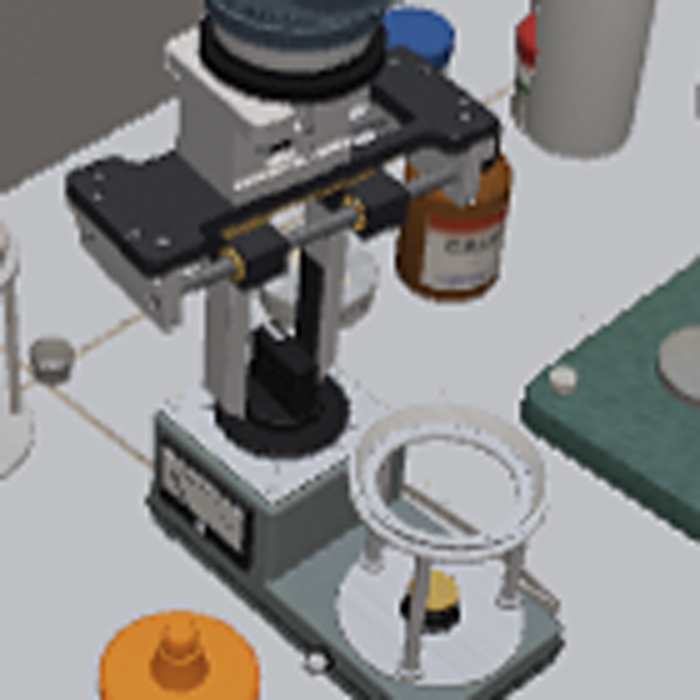

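Run:
```python
from h import *
f=grab('top')
s=robot.read_state(); print(s['joint_velocities'].round(3),s['wrist_force'],s['torque'])
plan([.532,-.3535,.105],-25,2)
```

```text
[-0.    -0.016 -0.045  0.003 -0.003 -0.002] [ 0.66136561 -0.38266749 -0.03776224] [-0.12619239  0.15241244  0.05198981]
tilt z [-2.e-04  3.e-04 -1.e+00] yaw -24.95 pos [ 0.5301 -0.3505  0.11  ]
[0.0015, 0.001, 0.0025, 0, 0, np.float64(0.02)]
[0.0015, 0.001, 0.0025, 0, 0, np.float64(0.02)]
```

>>> step_arm(
  increments=[
    [[0.001, 0.001, 0.001, 0, 0, 0, 40], [0, 0, 0, 0, 0, 0, 40], [0, 0, 0, 0, 0, 0, 40], [0, 0, 0, 0, 0, 0, 40]],
  ],
)

```text
t: 3.55
tcp_pos: [0.5315, -0.3531, 0.1097]
tcp_rot: [0.976, -0.216, 0.001, 0.001]
wrist_force: [0.1, -0.4, -0.7]
gripper_width: 0.0375
```

Run:
```python
from h import *
plan([.532,-.3535,.106],-25,1)
print(robot.read_state()['torque'])
```

```text
tilt z [ 0.0014 -0.0014 -1.    ] yaw -24.98 pos [ 0.5315 -0.3531  0.1097]
[0.0006, 0.0001, 0.0037, 0, 0, np.float64(0.02)]
[-0.05881878  0.05006993 -0.02304303]
```

Well centred. I'll lower 3 mm and close gently.

>>> step_arm(
  increments=[
    [[0, 0, 0.003, 0, 0, 0, 40], [0, 0, 0, 0, 0, 0, 0], [0, 0, 0, 0, 0, 0, 0], [0, 0, 0, 0, 0, 0, 0], [0, 0, 0, 0, 0, 0, 0]],
  ],
  force=20,
)

```text
t: 3.97
tcp_pos: [0.5327, -0.3535, 0.1056]
tcp_rot: [0.976, -0.217, 0.003, 0.001]
wrist_force: [12.6, -5.2, -9.8]
gripper_width: 0.0144
```

>>> step_arm(
  increments=[
    [[0, 0, 0, 0, 0, 0, 0], [0, 0, 0, 0, 0, 0, 0], [0, 0, 0, 0, 0, 0, 0]],
  ],
)

```text
t: 4.22
tcp_pos: [0.533, -0.3536, 0.1056]
tcp_rot: [0.976, -0.216, 0.003, 0.001]
wrist_force: [8.2, -4.4, -5.0]
gripper_width: 0.0137
```

Run:
```python
from h import *
plan([.532,-.3535,.106],-25,1)
s=robot.read_state();print(s['torque'],s['wrist_force'],s['gripper_width'])
```

```text
tilt z [ 0.0054 -0.0028 -1.    ] yaw -25.0 pos [ 0.533  -0.3536  0.1056]
[-0.001, 0.0003, -0.0004, 0, 0, np.float64(-0.0)]
[-0.67517967 -1.32107703 -0.02655174] [ 8.23145873 -4.38735285 -4.96292953] 0.013674949114537564
```

>>> step_arm(
  increments=[
    [[0.001, 0, 0, 0, 0, -4, 0], [0, 0, 0, 0, 0, -6, 0], [0, 0, 0, 0, 0, -6, 0], [0, 0, 0, 0, 0, -6, 0], [0, 0, 0, 0, 0, -6, 0]],
  ],
)

```text
t: 4.63
tcp_pos: [0.5339, -0.3538, 0.1056]
tcp_rot: [1.0, 0.029, 0.003, 0.001]
wrist_force: [7.9, -2.5, -5.1]
gripper_width: 0.0137
```

Run:
```python
from h import *
plan([.534,-.354,.106],-25,1)
s=robot.read_state();print(s['torque'],s['wrist_force'],s['gripper_width'],s['joint_efforts'].round(2))
```

```text
tilt z [ 0.0052 -0.0023 -1.    ] yaw 3.28 pos [ 0.5339 -0.3538  0.1056]
[0.0001, 0.0002, -0.0004, 0, 0, np.float64(28.28)]
[-0.53859487 -1.41439837  0.00273949] [ 7.86802222 -2.53729752 -5.11781418] 0.013747961880131169 [ -1.4  -44.29 -27.43  -0.85   2.02   0.97]
```

>>> step_arm(
  increments=[
    [[0.001, 0, 0, 0, 0, -4, 0], [0, 0, 0, 0, 0, -4, 0], [0, 0, 0, 0, 0, 0, 0]],
  ],
)

```text
t: 4.88
tcp_pos: [0.5341, -0.3538, 0.1055]
tcp_rot: [0.995, 0.097, 0.002, 0.001]
wrist_force: [5.3, -2.1, -2.6]
gripper_width: 0.014
```

```bash
cat > st.py <<'E'
from h import *
s=robot.read_state(); x=R.from_quat(s['tcp_rot']).as_matrix()
print('t',round(s['t'],2),'yaw',np.degrees(np.arctan2(x[1,0],x[0,0])).round(2),'pos',s['tcp_pos'].round(4),'z',x[:,2].round(4),'T',s['torque'].round(3),'F',s['wrist_force'].round(1),'w',round(float(s['gripper_width']),4),'j6',s['joint_positions'][5].round(3),s['joint_efforts'][5].round(2))
E
python3 st.py
```

```text
t 4.88 yaw 11.15 pos [ 0.5341 -0.3538  0.1055] z [ 0.0033 -0.002  -1.    ] T [-0.52  -0.803  0.083] F [ 5.3 -2.1 -2.6] w 0.014 j6 -0.957 -0.4
```

>>> step_arm(
  increments=[
    [[0.0005, 0, 0, 0, 0, -3, 0], [0, 0, 0, 0, 0, -3, 0], [0, 0, 0, 0, 0, 0, 0]],
  ],
)

```text
t: 5.13
tcp_pos: [0.5343, -0.3537, 0.1055]
tcp_rot: [0.989, 0.148, 0.001, 0.001]
wrist_force: [5.1, -2.9, -4.1]
gripper_width: 0.0139
```

```bash
python3 st.py
```

```text
t 5.13 yaw 17.06 pos [ 0.5343 -0.3537  0.1055] z [ 0.0026 -0.002  -1.    ] T [-0.644 -0.767  0.042] F [ 5.1 -2.9 -4.1] w 0.0139 j6 -1.06 -0.34
```

>>> step_arm(
  increments=[
    [[0, 0, 0, 0, 0, -3, 0], [0, 0, 0, 0, 0, -3, 0], [0, 0, 0, 0, 0, 0, 0]],
  ],
)

```text
t: 5.38
tcp_pos: [0.5345, -0.3536, 0.1055]
tcp_rot: [0.98, 0.2, 0.001, 0.001]
wrist_force: [5.1, -3.0, -3.2]
gripper_width: 0.014
```

```bash
python3 st.py
```

```text
t 5.38 yaw 23.03 pos [ 0.5345 -0.3536  0.1055] z [ 0.003  -0.0019 -1.    ] T [-0.65  -0.966  0.062] F [ 5.1 -3.  -3.2] w 0.014 j6 -1.164 -0.29
```

>>> step_arm(
  increments=[
    [[0, 0, 0, 0, 0, -3, 0], [0, 0, 0, 0, 0, -3, 0], [0, 0, 0, 0, 0, 0, 0]],
  ],
)

```text
t: 5.63
tcp_pos: [0.5346, -0.3536, 0.1056]
tcp_rot: [0.968, 0.25, 0.001, 0.001]
wrist_force: [5.4, -2.8, -3.6]
gripper_width: 0.014
```

```bash
python3 st.py
```

```text
t 5.63 yaw 28.96 pos [ 0.5346 -0.3536  0.1056] z [ 0.0035 -0.0017 -1.    ] T [-0.552 -0.986 -0.403] F [ 5.4 -2.8 -3.6] w 0.014 j6 -1.267 -0.72
```

>>> step_arm(
  increments=[
    [[0, 0, 0, 0, 0, -2, 0], [0, 0, 0, 0, 0, 0, 0]],
  ],
)

```text
t: 5.8
tcp_pos: [0.5345, -0.3534, 0.1056]
tcp_rot: [0.964, 0.266, 0.001, 0.001]
wrist_force: [5.9, -1.9, -3.7]
gripper_width: 0.0143
```

```bash
python3 st.py
```

```text
t 5.8 yaw 30.91 pos [ 0.5345 -0.3534  0.1056] z [ 0.0032 -0.0011 -1.    ] T [-0.437 -0.922 -0.457] F [ 5.9 -1.9 -3.7] w 0.0143 j6 -1.302 -0.62
```

>>> step_arm(
  increments=[
    [[0, 0, 0, 0, 0, -2, 0], [0, 0, 0, 0, 0, 0, 0]],
  ],
)

```text
t: 5.97
tcp_pos: [0.5345, -0.3533, 0.1056]
tcp_rot: [0.959, 0.283, 0.001, 0.001]
wrist_force: [4.0, -2.4, -3.1]
gripper_width: 0.0151
```

```bash
python3 st.py;  python3 -c "
from h import *
f=grab('top'); save(f,'tp4.png',(335,160,435,250),6)"
```

```text
t 5.97 yaw 32.9 pos [ 0.5345 -0.3533  0.1056] z [ 3.1e-03 -8.0e-04 -1.0e+00] T [-0.384 -0.823 -0.509] F [ 4.  -2.4 -3.1] w 0.0151 j6 -1.336 -0.71
```

View pics/tp4.png

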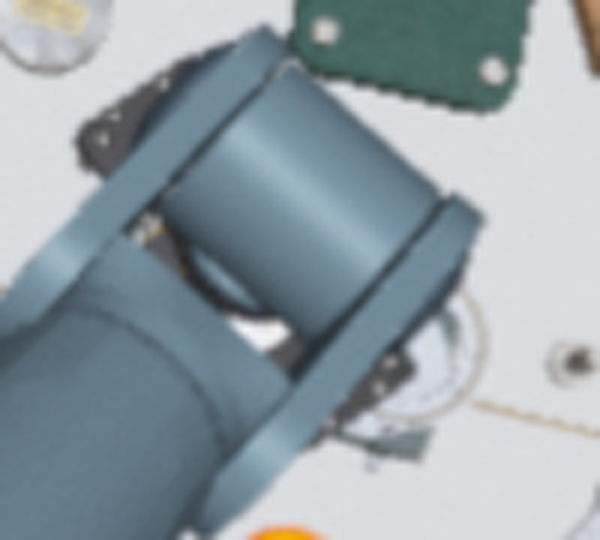

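The torque rose from 0.06 to 0.5 N m and the jaws began to be spread (14.0 to 15.1 mm), so the knob is at its end stop after about 53° (0.93 rad). Release and rise.

>>> step_arm(
  increments=[
    [[0, 0, 0, 0, 0, 0, 45], [0, 0, 0, 0, 0, 0, 45], [0, 0, 0, 0, 0, 0, 45], [0, 0, 0, 0, 0, 0, 45], [0, 0, -0.01, 0, 0, 0, 45]],
  ],
)

```text
t: 6.43
tcp_pos: [0.532, -0.3518, 0.1135]
tcp_rot: [0.959, 0.284, -0.001, -0.002]
wrist_force: [-0.0, 0.0, -0.3]
gripper_width: 0.0416
```

>>> step_arm(
  increments=[
    [[0, 0, -0.02, 0, 0, 0, 45], [0, 0, -0.03, 0, 0, 0, 45], [0, 0, -0.03, 0, 0, 0, 45], [0, 0, -0.03, 0, 0, 0, 45], [0, 0, 0, 0, 0, 0, 45]],
  ],
)

```text
t: 6.85
tcp_pos: [0.536, -0.3554, 0.2344]
tcp_rot: [0.959, 0.284, 0.003, 0.006]
wrist_force: [-0.2, -0.9, 1.3]
gripper_width: 0.0423
```

```bash
python3 st.py;  python3 - <<'E'
from h import *
g=grab('scene'); save(g,'sc5.png',(270,120,430,280),4)
C=cloud(g)
c=(.533,-.354); m=(np.hypot(C[...,0]-c[0],C[...,1]-c[1])<.035)&(C[...,2]>.118)&(C[...,2]<.135)
P=C[m]; print(len(P),P.mean(0),cv2.minAreaRect((P[:,:2]*1000).astype(np.float32)))
E
```

```text
t 6.85 yaw 33.02 pos [ 0.536  -0.3554  0.2344] z [ 0.0094 -0.009  -0.9999] T [-0.031  0.002 -0.021] F [-0.2 -0.9  1.3] w 0.0423 j6 -1.338 -0.0
111 [ 0.53000586 -0.35385663  0.12566779] ((532.6621704101562, -352.8586120605469), (16.094951629638672, 37.41791915893555), 25.083280563354492)
```

View pics/sc5.png

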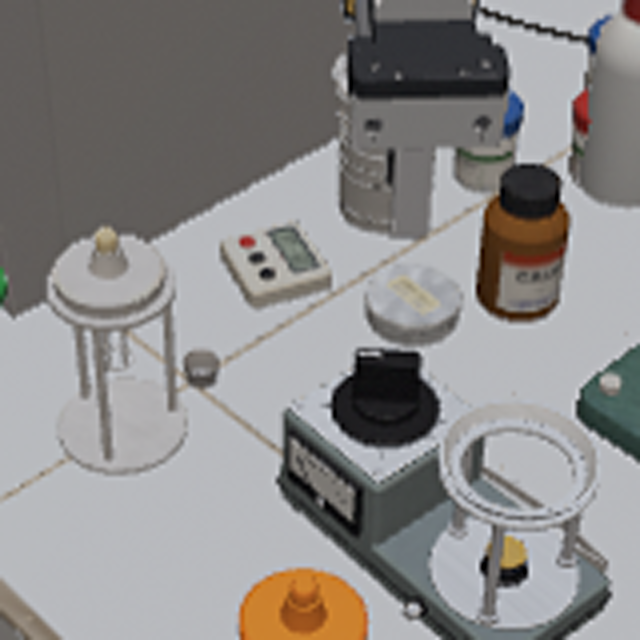

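Crop shows the bar now swung to about 116° (crop 388,375) and nothing disturbed. Next the grey head: post tip at crop (106,240).

Run:
```python
from h import *
plan([.5035,-.178,.20],0,6)
```

```text
tilt z [ 0.0063 -0.0061 -1.    ] yaw 33.02 pos [ 0.5351 -0.3545  0.231 ]
[0.0116, -0.0275, 0.0052, 0, 0, np.float64(5.5)]
[0.0089, -0.0285, 0.0052, 0, 0, np.float64(5.5)]
[0.0062, -0.0292, 0.0052, 0, 0, np.float64(5.5)]
[0.0033, -0.0297, 0.0052, 0, 0, np.float64(5.5)]
[0.0005, -0.0299, 0.0052, 0, 0, np.float64(5.5)]
[-0.0024, -0.0298, 0.0052, 0, 0, np.float64(5.5)]
```

>>> step_arm(
  increments=[
    [[0.0115, -0.0275, 0.004, 0, 0, 5.5, 45], [0.009, -0.0285, 0.004, 0, 0, 5.5, 45], [0.006, -0.029, 0.004, 0, 0, 5.5, 45], [0.0035, -0.0295, 0.004, 0, 0, 5.5, 45], [0.0005, -0.03, 0.004, 0, 0, 5.5, 45]],
  ],
)

```text
t: 7.32
tcp_pos: [0.506, -0.2045, 0.204]
tcp_rot: [0.999, 0.046, -0.001, -0.001]
wrist_force: [0.4, -0.3, -0.0]
gripper_width: 0.0422
```

>>> step_arm(
  increments=[
    [[-0.0025, -0.03, 0.004, 0, 0, 5.5, 45], [0, 0, 0, 0, 0, 0, 45], [0, 0, 0, 0, 0, 0, 45], [0, 0, 0, 0, 0, 0, 45]],
  ],
)

```text
t: 7.65
tcp_pos: [0.5018, -0.1769, 0.2011]
tcp_rot: [1.0, 0.001, -0.0, 0.0]
wrist_force: [0.1, -0.5, -0.2]
gripper_width: 0.0425
```

Run:
```python
from h import *
plan([.5035,-.178,.1405],0,3)
g=grab('scene'); save(g,'sc6.png',(240,100,400,260),4)
```

```text
tilt z [-6.e-04 -0.e+00 -1.e+00] yaw 0.08 pos [ 0.5018 -0.1769  0.2011]
[0.0006, 0.0004, 0.0202, 0, 0, np.float64(0.03)]
[0.0006, 0.0004, 0.0202, 0, 0, np.float64(0.03)]
[0.0006, 0.0004, 0.0202, 0, 0, np.float64(0.03)]
```

View pics/sc6.png

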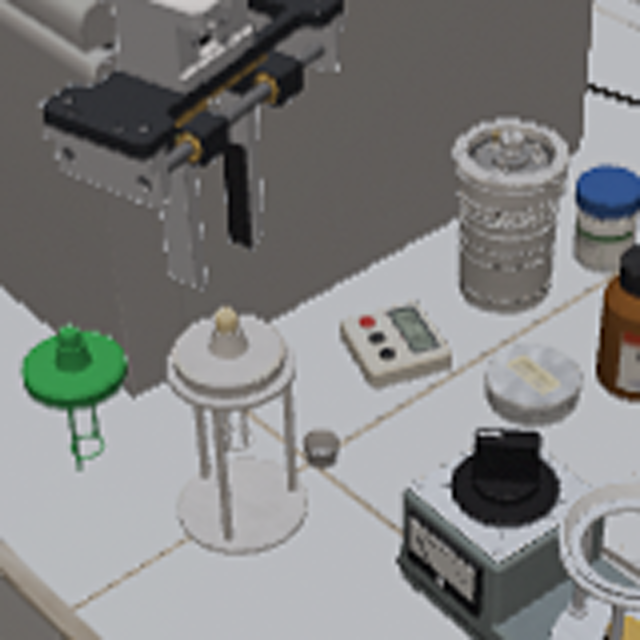

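The jaws sit either side of the grey head's post (crop 227,320). Descending in two stages.

>>> step_arm(
  increments=[
    [[0.001, 0.0005, 0.015, 0, 0, 0, 45], [0.0005, 0.0005, 0.015, 0, 0, 0, 45], [0, 0, 0.015, 0, 0, 0, 45], [0, 0, 0.008, 0, 0, 0, 45], [0, 0, 0, 0, 0, 0, 45]],
  ],
)

```text
t: 8.12
tcp_pos: [0.5023, -0.1779, 0.1463]
tcp_rot: [1.0, -0.0, -0.002, -0.001]
wrist_force: [0.5, -0.1, -0.4]
gripper_width: 0.0423
```

>>> step_arm(
  increments=[
    [[0, 0, 0, 0, 0, 0, 45], [0, 0, 0, 0, 0, 0, 45], [0, 0, 0, 0, 0, 0, 45]],
  ],
)

```text
t: 8.37
tcp_pos: [0.5041, -0.1782, 0.1496]
tcp_rot: [1.0, 0.0, 0.001, 0.001]
wrist_force: [-0.3, -0.4, -0.0]
gripper_width: 0.0424
```

Run:
```python
from h import *
plan([.5035,-.178,.1405],0,1)
```

```text
tilt z [ 0.0017 -0.0011 -1.    ] yaw 0.01 pos [ 0.5041 -0.1782  0.1496]
[-0.0006, -0.0002, 0.0091, 0, 0, np.float64(0.01)]
```

>>> step_arm(
  increments=[
    [[0, 0, 0.003, 0, 0, 0, 45], [0, 0, 0.004, 0, 0, 0, 45], [0, 0, 0, 0, 0, 0, 45], [0, 0, 0, 0, 0, 0, 45], [0, 0, 0, 0, 0, 0, 45]],
  ],
)

```text
t: 8.78
tcp_pos: [0.5034, -0.1776, 0.1414]
tcp_rot: [1.0, 0.0, -0.0, 0.0]
wrist_force: [-0.2, 0.5, -0.2]
gripper_width: 0.0422
```

```bash
python3 st.py
python3 - <<'E'
from h import *
g=grab('scene'); save(g,'sc7.png',(260,130,340,220),8)
E
```

```text
t 8.78 yaw 0.03 pos [ 0.5034 -0.1776  0.1414] z [-1.e-04 -0.e+00 -1.e+00] T [-0.085  0.057  0.001] F [-0.2  0.5 -0.2] w 0.0422 j6 -0.552 -0.0
```

View pics/sc7.png

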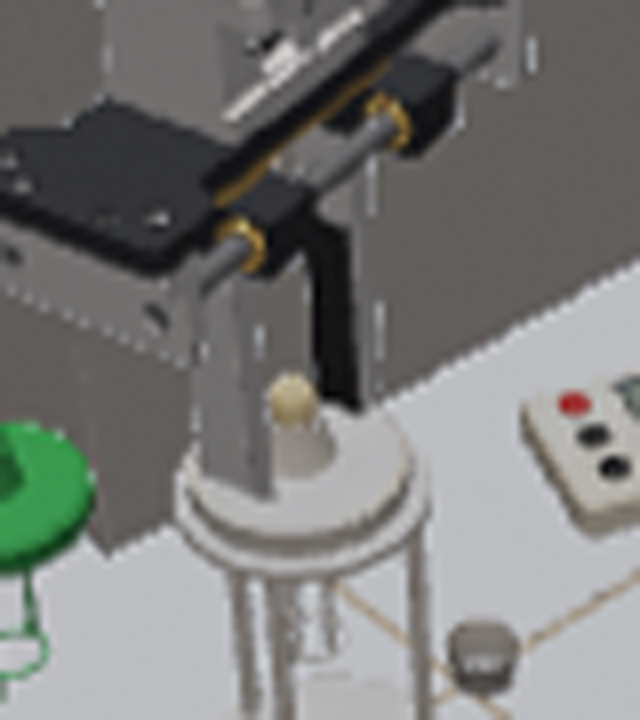

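Fingers straddle the post with tips just above the flange (crop 245,490). I'll lower slightly and grip.

>>> step_arm(
  increments=[
    [[0, 0, 0.0015, 0, 0, 0, 45], [0, 0, 0, 0, 0, 0, 10], [0, 0, 0, 0, 0, 0, 10], [0, 0, 0, 0, 0, 0, 10], [0, 0, 0, 0, 0, 0, 10]],
  ],
  force=45,
)

```text
t: 9.25
tcp_pos: [0.5039, -0.1777, 0.1402]
tcp_rot: [1.0, 0.0, 0.001, 0.0]
wrist_force: [2.7, 0.5, 2.1]
gripper_width: 0.019
```

>>> step_arm(
  increments=[
    [[0, 0, 0, 0, 0, 0, 10], [0, 0, 0, 0, 0, 0, 10], [0, 0, 0, 0, 0, 0, 10]],
  ],
)

```text
t: 9.5
tcp_pos: [0.5037, -0.1777, 0.14]
tcp_rot: [1.0, 0.0, 0.0, 0.0]
wrist_force: [1.5, 0.2, -0.6]
gripper_width: 0.0183
```

```bash
python3 st.py
```

```text
t 9.5 yaw 0.02 pos [ 0.5037 -0.1777  0.14  ] z [ 7.e-04 -2.e-04 -1.e+00] T [-0.108 -0.289  0.042] F [ 1.5  0.2 -0.6] w 0.0183 j6 -0.552 -0.01
```

>>> step_arm(
  increments=[
    [[0, 0, -0.004, 0, 0, 0, 10], [0, 0, -0.008, 0, 0, 0, 10], [0, 0, -0.01, 0, 0, 0, 10], [0, 0, -0.01, 0, 0, 0, 10], [0, 0, -0.01, 0, 0, 0, 10]],
  ],
)

```text
t: 9.92
tcp_pos: [0.5033, -0.1776, 0.183]
tcp_rot: [1.0, 0.0, -0.0, 0.0]
wrist_force: [-0.2, 0.2, -6.0]
gripper_width: 0.018
```

>>> step_arm(
  increments=[
    [[0, 0, -0.015, 0, 0, 0, 10], [0, 0, -0.015, 0, 0, 0, 10], [0, 0, -0.015, 0, 0, 0, 10], [0, 0, -0.015, 0, 0, 0, 10], [0, 0, -0.01, 0, 0, 0, 10]],
  ],
)

```text
t: 10.33
tcp_pos: [0.5039, -0.1779, 0.2546]
tcp_rot: [1.0, 0.0, 0.001, 0.001]
wrist_force: [-0.4, -0.1, -5.8]
gripper_width: 0.0178
```

>>> step_arm(
  increments=[
    [[0, 0, 0, 0, 0, 0, 10], [0, 0, 0, 0, 0, 0, 10], [0, 0, 0, 0, 0, 0, 10]],
  ],
)

```text
t: 10.58
tcp_pos: [0.5029, -0.1773, 0.251]
tcp_rot: [1.0, 0.0, -0.001, -0.0]
wrist_force: [-0.2, 0.2, -6.1]
gripper_width: 0.0181
```

```bash
python3 st.py
python3 - <<'E'
from h import *
g=grab('scene'); save(g,'sc8.png',(240,100,400,260),4)
E
```

```text
t 10.58 yaw 0.02 pos [ 0.5029 -0.1773  0.251 ] z [-1.5e-03  9.0e-04 -1.0e+00] T [-0.113  0.023 -0.031] F [-0.2  0.2 -6.1] w 0.0181 j6 -0.552 0.0
```

View pics/sc8.png

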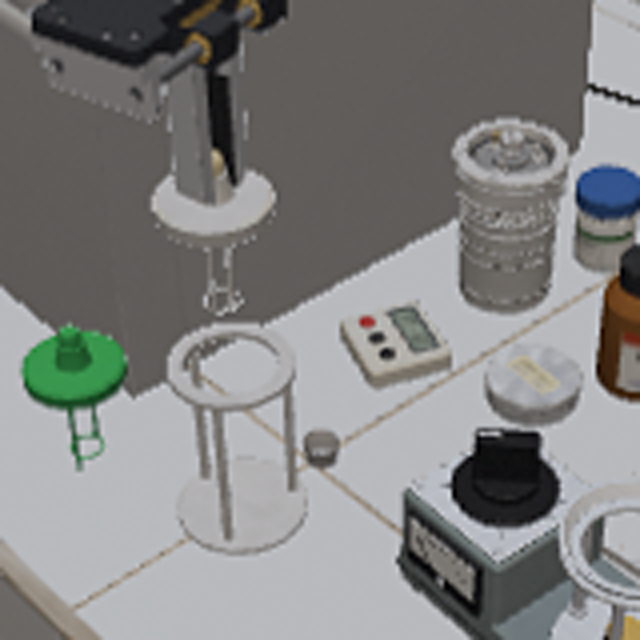

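The head is lifted clear and the stand is standing. Measured weight is about 6 N. Now over to the seat.

>>> step_arm(
  increments=[
    [[0, 0.015, 0, 0, 0, 0, 10], [0, 0.03, 0, 0, 0, 0, 10], [0, 0.03, 0, 0, 0, 0, 10], [0, 0.03, 0, 0, 0, 0, 10], [0, 0.03, 0, 0, 0, 0, 10]],
  ],
)

```text
t: 11.05
tcp_pos: [0.5028, -0.3144, 0.2508]
tcp_rot: [1.0, 0.0, -0.001, -0.0]
wrist_force: [0.1, 0.1, -5.7]
gripper_width: 0.0183
```

>>> step_arm(
  increments=[
    [[0, 0.03, 0, 0, 0, 0, 10], [0, 0.03, 0, 0, 0, 0, 10], [0, 0.03, 0, 0, 0, 0, 10], [0, 0.03, 0, 0, 0, 0, 10], [-0.002, 0.018, 0, 0, 0, 0, 10]],
  ],
)

```text
t: 11.47
tcp_pos: [0.5003, -0.4541, 0.2501]
tcp_rot: [1.0, -0.001, -0.001, -0.0]
wrist_force: [-0.6, 0.7, -5.7]
gripper_width: 0.018
```

>>> step_arm(
  increments=[
    [[0, 0, 0, 0, 0, 0, 10], [0, 0, 0, 0, 0, 0, 10], [0, 0, 0, 0, 0, 0, 10], [0, 0, 0, 0, 0, 0, 10]],
  ],
)

```text
t: 11.8
tcp_pos: [0.5015, -0.4498, 0.2514]
tcp_rot: [1.0, 0.001, -0.0, -0.001]
wrist_force: [-0.3, -0.5, -4.8]
gripper_width: 0.018
```

```bash
python3 st.py
python3 - <<'E'
from h import *
f=grab('top');g=grab('scene')
s=robot.read_state();p=s['tcp_pos'];print(p)
z=p[2]-.0025 # flange top
a=(0,0,255);b=(255,0,0);k=(0,160,0)
x,y=p[:2]
rings=[(.501,-.4505,.131,.0435,a),(.501,-.4505,.122,.03,a),(.501,-.4505,.055,.0115,a)]
hd=[(x,y,z,.0333,b),(x,y,z-.0125,.0333,b),(x,y,z-.0875,.012,k)]
im=np.hstack([over(g,'',(360,165,440,285),5,rings+hd),over(f,'',(355,165,435,285),5,rings+hd)])
cv2.imwrite('pics/ov9.png',im)
E
```

```text
t 11.8 yaw 0.06 pos [ 0.5015 -0.4498  0.2514] z [-6.0e-04  1.1e-03 -1.0e+00] T [-0.061  0.029  0.043] F [-0.3 -0.5 -4.8] w 0.018 j6 -0.9 -0.0
[ 0.50172403 -0.44971185  0.25191078]
```

View pics/ov9.png

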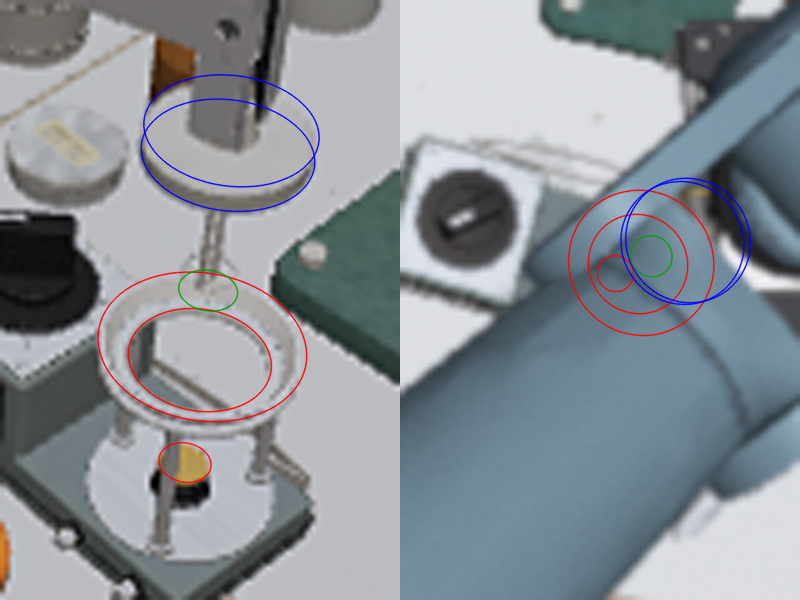

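The scene crop shows the head (flange about 230,160) centred over the seat ring (200,345). Both overlays agree to within about 1–1.5 mm, inside the cone's lead-in. The top view confirms the knob bar unchanged (crop 465,215). Lowering.

>>> step_arm(
  increments=[
    [[0, 0, 0.012, 0, 0, 0, 10], [0, 0, 0.02, 0, 0, 0, 10], [0, 0, 0.02, 0, 0, 0, 10], [0, 0, 0.02, 0, 0, 0, 10], [0, 0, 0.015, 0, 0, 0, 10]],
  ],
)

```text
t: 12.32
tcp_pos: [0.5009, -0.4492, 0.1621]
tcp_rot: [1.0, 0.0, -0.001, -0.001]
wrist_force: [-1.3, 0.5, -6.2]
gripper_width: 0.0179
```

>>> step_arm(
  increments=[
    [[0, 0, 0, 0, 0, 0, 10], [0, 0, 0, 0, 0, 0, 10], [0, 0, 0, 0, 0, 0, 10], [0, 0, 0, 0, 0, 0, 10]],
  ],
)

```text
t: 12.65
tcp_pos: [0.5023, -0.4515, 0.1671]
tcp_rot: [1.0, 0.0, 0.001, 0.001]
wrist_force: [0.6, -0.8, -5.8]
gripper_width: 0.018
```

```bash
python3 st.py
python3 - <<'E'
from h import *
g=grab('scene'); save(g,'sc10.png',(360,165,440,285),6)
E
```

```text
t 12.65 yaw 0.03 pos [ 0.5023 -0.4515  0.1671] z [ 0.0022 -0.0028 -1.    ] T [-0.073  0.059  0.007] F [ 0.6 -0.8 -5.8] w 0.018 j6 -0.9 -0.0
```

View pics/sc10.png

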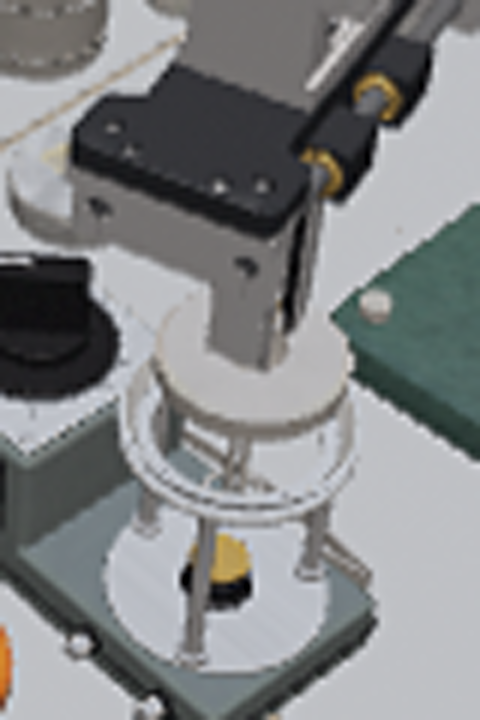

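>>> step_arm(
  increments=[
    [[0, 0, 0.005, 0, 0, 0, 10], [0, 0, 0.005, 0, 0, 0, 10], [0, 0, 0.005, 0, 0, 0, 10], [0, 0, 0, 0, 0, 0, 10], [0, 0, 0, 0, 0, 0, 10]],
  ],
)

```text
t: 13.12
tcp_pos: [0.5011, -0.4502, 0.149]
tcp_rot: [1.0, 0.0, -0.001, -0.001]
wrist_force: [-0.3, -0.4, -5.8]
gripper_width: 0.0182
```

>>> step_arm(
  increments=[
    [[0, 0, 0, 0, 0, 0, 10], [0, 0, 0, 0, 0, 0, 10]],
  ],
)

```text
t: 13.28
tcp_pos: [0.5016, -0.4508, 0.1502]
tcp_rot: [1.0, 0.0, 0.0, 0.0]
wrist_force: [0.2, 0.8, -5.3]
gripper_width: 0.0179
```

```bash
python3 st.py
```

```text
t 13.28 yaw 0.02 pos [ 0.5016 -0.4508  0.1502] z [ 3.e-04 -4.e-04 -1.e+00] T [-0.075  0.055  0.028] F [ 0.2  0.8 -5.3] w 0.0179 j6 -0.9 -0.0
```

Now press down in small steps. Contact is expected at TCP z ≈ 0.145 and home at ≈ 0.137.

>>> step_arm(
  increments=[
    [[0, 0, 0.002, 0, 0, 0, 10], [0, 0, 0.002, 0, 0, 0, 10], [0, 0, 0.002, 0, 0, 0, 10], [0, 0, 0, 0, 0, 0, 10], [0, 0, 0, 0, 0, 0, 10]],
  ],
  force=55,
)

```text
t: 13.7
tcp_pos: [0.5018, -0.4511, 0.1449]
tcp_rot: [1.0, 0.0, 0.0, 0.001]
wrist_force: [-0.2, 0.3, -0.1]
gripper_width: 0.0179
```

>>> step_arm(
  increments=[
    [[0, 0, 0.002, 0, 0, 0, 10], [0, 0, 0.001, 0, 0, 0, 10], [0, 0, 0, 0, 0, 0, 10], [0, 0, 0, 0, 0, 0, 10]],
  ],
)

```text
t: 14.03
tcp_pos: [0.502, -0.4512, 0.1422]
tcp_rot: [1.0, 0.0, 0.001, 0.001]
wrist_force: [-0.6, 0.7, 3.8]
gripper_width: 0.0181
```

```bash
python3 st.py
```

```text
t 14.03 yaw 0.02 pos [ 0.502  -0.4512  0.1422] z [ 0.0013 -0.0018 -1.    ] T [ 0.007  0.221 -0.051] F [-0.6  0.7  3.8] w 0.0181 j6 -0.9 0.0
```

>>> step_arm(
  increments=[
    [[0, 0, 0.0015, 0, 0, 0, 10], [0, 0, 0.0015, 0, 0, 0, 10], [0, 0, 0, 0, 0, 0, 10], [0, 0, 0, 0, 0, 0, 10]],
  ],
)

```text
t: 14.37
tcp_pos: [0.5019, -0.4512, 0.1388]
tcp_rot: [1.0, 0.0, 0.001, 0.001]
wrist_force: [-0.5, 0.6, 5.2]
gripper_width: 0.0179
```

```bash
python3 st.py
```

```text
t 14.37 yaw 0.02 pos [ 0.5019 -0.4512  0.1388] z [ 0.0011 -0.0015 -1.    ] T [-0.034  0.313  0.064] F [-0.5  0.6  5.2] w 0.0179 j6 -0.9 0.0
```

>>> step_arm(
  increments=[
    [[0, 0, 0.001, 0, 0, 0, 10], [0, 0, 0.001, 0, 0, 0, 10], [0, 0, 0, 0, 0, 0, 10], [0, 0, 0, 0, 0, 0, 10]],
  ],
)

```text
t: 14.7
tcp_pos: [0.5019, -0.4513, 0.1371]
tcp_rot: [1.0, 0.0, 0.001, 0.001]
wrist_force: [-0.6, -0.4, 5.6]
gripper_width: 0.0176
```

```bash
python3 st.py
```

```text
t 14.7 yaw 0.02 pos [ 0.5019 -0.4513  0.1371] z [ 0.0012 -0.0017 -1.    ] T [0.034 0.319 0.008] F [-0.6 -0.4  5.6] w 0.0176 j6 -0.9 0.0
```

>>> step_arm(
  increments=[
    [[0, 0, 0.0007, 0, 0, 0, 10], [0, 0, 0, 0, 0, 0, 10], [0, 0, 0, 0, 0, 0, 10]],
  ],
)

```text
t: 14.95
tcp_pos: [0.502, -0.4513, 0.137]
tcp_rot: [1.0, 0.0, 0.001, 0.001]
wrist_force: [-1.9, 1.3, 8.4]
gripper_width: 0.0181
```

```bash
python3 st.py
```

```text
t 14.95 yaw 0.02 pos [ 0.502  -0.4513  0.137 ] z [ 0.0013 -0.0019 -1.    ] T [ 0.233  0.503 -0.041] F [-1.9  1.3  8.4] w 0.0181 j6 -0.9 -0.0
```

>>> step_arm(
  increments=[
    [[0, 0, 0.0007, 0, 0, 0, 10], [0, 0, 0, 0, 0, 0, 10], [0, 0, 0, 0, 0, 0, 10]],
  ],
)

```text
t: 15.2
tcp_pos: [0.502, -0.4514, 0.1369]
tcp_rot: [1.0, 0.0, 0.001, 0.001]
wrist_force: [-2.7, 1.6, 10.4]
gripper_width: 0.0181
```

```bash
python3 st.py
```

```text
t 15.2 yaw 0.02 pos [ 0.502  -0.4514  0.1369] z [ 0.0012 -0.0019 -1.    ] T [0.357 0.642 0.001] F [-2.7  1.6 10.4] w 0.0181 j6 -0.9 -0.02
```

>>> step_arm(
  increments=[
    [[-0.0007, -0.0004, 0.0005, 0, 0, 0, 10], [0, 0, 0.0007, 0, 0, 0, 10], [0, 0, 0, 0, 0, 0, 10], [0, 0, 0, 0, 0, 0, 10]],
  ],
)

```text
t: 15.53
tcp_pos: [0.502, -0.4513, 0.1369]
tcp_rot: [1.0, 0.0, 0.001, 0.002]
wrist_force: [-2.2, 2.1, 14.1]
gripper_width: 0.0178
```

```bash
python3 st.py
python3 - <<'E'
from h import *
g=grab('scene')
p=robot.read_state()['tcp_pos']
a=(0,0,255);b=(255,0,0)
x,y=.5015,-.4505
im=over(g,'',(360,190,440,290),7,[])
im2=over(g,'',(360,190,440,290),7,[(x,y,.131,.0435,a),(x,y,.1345,.0333,b),(x,y,.122,.0333,b)])
cv2.imwrite('pics/f1.png',np.hstack([im[:,:400],im2[:,:400]]))
C=cloud(g)
m=(np.hypot(C[...,0]-x,C[...,1]-y)<.030)&(np.hypot(C[...,0]-x,C[...,1]-y)>.015)&(C[...,2]>.115)&(C[...,2]<.15)
P=C[m]; A=np.c_[P[:,:2]-[x,y],np.ones(len(P))]; 
for _ in range(3):
    c=np.linalg.lstsq(A,P[:,2],rcond=None)[0]; k=abs(A@c-P[:,2])<.004; A=A[k];P=P[k]
print('flange top plane',c,len(P))
m=(np.hypot(C[...,0]-x,C[...,1]-y)<.046)&(np.hypot(C[...,0]-x,C[...,1]-y)>.039)&(C[...,2]>.115)&(C[...,2]<.15)
print('lip',np.median(C[m],0),m.sum())
E
```

```text
t 15.53 yaw 0.03 pos [ 0.502  -0.4513  0.1369] z [ 0.0029 -0.0031 -1.    ] T [ 0.505  0.607 -0.038] F [-2.2  2.1 14.1] w 0.0178 j6 -0.901 -0.01
flange top plane [0.00609064 0.00356379 0.13316937] 261
lip [ 0.47747203 -0.45899471  0.12629613] 232
```

View pics/f1.png

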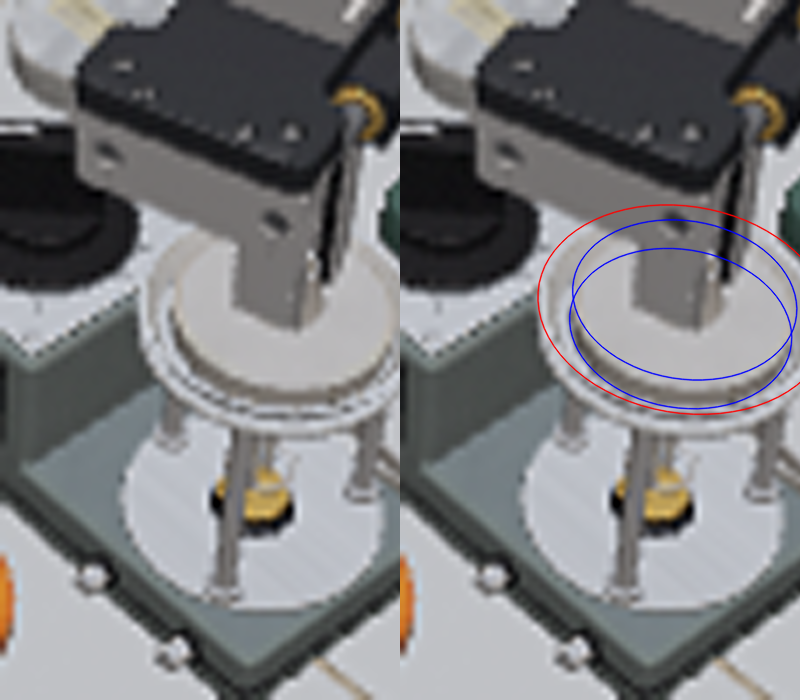

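The TCP stayed at 0.1369 m while the force rose from 8 to 14 N, so this is the hard stop; home was predicted at 0.137. The crop shows the flange level inside the lip (285,345). I'll hold briefly, then do a last look.

>>> step_arm(
  increments=[
    [[0, 0, 0, 0, 0, 0, 10], [0, 0, 0, 0, 0, 0, 10], [0, 0, 0, 0, 0, 0, 10], [0, 0, 0, 0, 0, 0, 10], [0, 0, 0, 0, 0, 0, 10]],
  ],
)

```text
t: 16.0
tcp_pos: [0.502, -0.4514, 0.1369]
tcp_rot: [1.0, 0.0, 0.001, 0.002]
wrist_force: [-1.2, 2.1, 13.6]
gripper_width: 0.0178
```

```bash
python3 st.py
python3 - <<'E'
from h import *
g=grab('scene'); save(g,'fin.png')
C=cloud(g); c=(.533,-.354); m=(np.hypot(C[...,0]-c[0],C[...,1]-c[1])<.03)&(C[...,2]>.118)&(C[...,2]<.135)
print(cv2.minAreaRect((C[m][:,:2]*1000).astype(np.float32)))
E
```

```text
t 16.0 yaw 0.03 pos [ 0.502  -0.4514  0.1369] z [ 0.0029 -0.0032 -1.    ] T [ 0.463  0.582 -0.035] F [-1.2  2.1 13.6] w 0.0178 j6 -0.901 -0.01
((529.3649291992188, -349.0984802246094), (15.795076370239258, 26.932443618774414), 22.106826782226562)
```

View pics/fin.png

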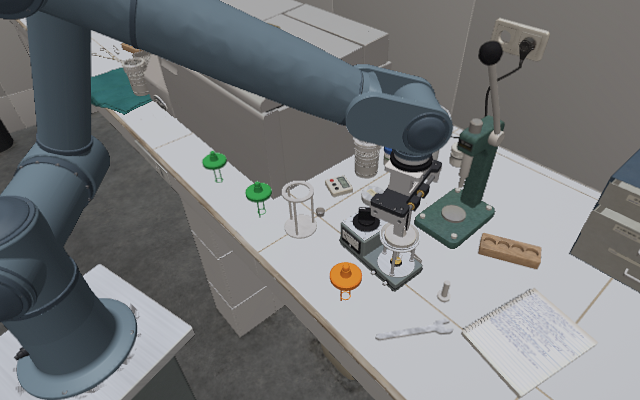

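The final picture shows the head held in the seat (400,235), the stand upright (298,210), and the bystanders and look-alikes in their places. The knob bar is partly hidden by the gripper, so its angle reading here (112°) is rough. Handing in.

```bash
python3 -c "
from cell import robot
print(robot.job_done())"
```

```text
the job is handed in; nothing more can be done
None
```

I turned the current knob anticlockwise to its end stop, then moved the grey electrode head from the ring stand to the tester's seat. I handed the job in at about 16 s, with the gripper still holding the head down.

- **Knob:** it turned about 53° (0.93 rad). There the torque jumped from about 0.06 to 0.5 N m and the bar began to spread the jaws, which I took as the end stop. After release the bar measured about 115°, against 117° expected if the stop lies at 135° to the tester's x axis, which is my assumption. The last reading (112°) is unreliable because the gripper partly hid the bar.
- **Head:** the TCP stopped at z = 0.1369 m, against 0.137 m predicted for the flange fully home. It did not sink further as the upward force on the wrist rose from 8 to 14 N. With the head's weight of about 6 N, that leaves about 7 N on the seat beyond the contact spring's 13 N.
- **Small disagreements:** the depth image read the flange top 1.3 mm lower than expected, in line with that camera's low readings elsewhere. About 2.5 N of sideways force and a tool tilt of about 0.25° remained.
- **Bench:** the stand is upright. The bystanders I could see and the look-alikes are where they were. The tweezers and ring tin were hidden or partly hidden by the arm in the last picture.

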